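# Scan the parts bin's label, hang the scanner up, slide the bin home

## Task

To book the parts bin on the plywood rack into stock, lift the barcode scanner up off its holder, aim it square at the middle of the bin's sloping label from about 10 cm away and hold it still on the label for two seconds, then hang it back in its holder the way it was and let go. After that, gently push the bin along the rack until it stands fully home against the end stop. Leave the other things on the bench where they are, and do not lay or drop the scanner on the bench.

Things in the scene. Friction and masses are not known exactly. Their poses are not given: they have to be found in the camera images.
- scanner: Pistol barcode scanner, about 0.24 kg. Origin: middle of its grey head, 120 (x) x 52 (y) x 44 (z) mm. The +x end is the nose, the beam leaves along +x; z is up as it hangs. Centred black handle 34 (x) x 24 (y) mm, reaching 111 mm below the origin. Hangs with its head on the holder's prongs, nose to the holder's +x. Grasp from above across the 52 mm, over the origin, tips clear of the prongs.
- hang (a point): Fixed point of the holder: where the origin of the hanging scanner lies, 152 mm above the holder's origin, same axes. The head must rise more than 10 mm here to clear the upturned ends, and the scanner 105 mm for its handle's foot to pass over them.
- nose (a point): Centre of the scanner's window, 60 mm ahead of the scanner's origin along its x; same axes as the scanner.
- holder: Fixed scanner holder on a plywood base 150 x 110 x 12 mm. Origin: under the base's centre, z up. Dark steel column at the -x end carries two level prongs along x: tops 130 mm above the bench, each 16 mm wide, 36 mm gap (y). 10 mm high upturned ends at x = +67 and -67 mm (inner faces) keep the head in.
- bin: Closed white plastic parts bin, grey top, about 0.45 kg, loose on the rack, axes as the rack's. Origin: under its centre. 110 (x) x 124 (y) x 123 (z) mm. Its +y side is upright to 60 mm, then slopes back 30 degrees from upright and carries the label. It slides when pushed at the middle of its upright -x face, 40 to 60 mm above its underside; that takes some 1 to 7 N.
- label: The white barcode label, 62 x 46 mm with black bars, on the bin's sloping side. Origin: its centre (90 mm above the bin's underside, 46 mm to the bin's +y). Its z axis points out of the label, square to it: 30 degrees above level, towards the bin's +y. Its x axis is the bin's x.
- rack: Fixed plywood rack, 300 (x) x 160 (y) mm. Origin: centre of its footprint on the bench, z up. Board top 60 mm above the bench; 18 mm high fences leave a lane 136 mm wide along x. End stop 50 mm high across the +x end, inner face at x = +138 mm (bin home: bin origin at x = +83 mm); the -x end, towards the robot, is open. At the start the bin's origin is at x = -60 to -10 mm, y = 0.
- jar: Loose screw jar, red cap, 64 mm across, 85 mm high; bystander, near the holder on its +y side. Origin under its centre.
- tub: Loose open white tub, 80 mm across, 60 mm high; bystander behind the holder (its -x side). Origin under its centre.
- tin: Loose tin, 84 mm across, 100 mm high; bystander beside the rack on its -y side. Origin under its centre.
- block: Loose cork sanding block 90 x 45 x 30 mm; bystander between rack and holder. Origin under its centre.
- driver: Loose screwdriver lying on the bench; bystander.
- wrench: Loose wrench lying on the bench; bystander.

How it is judged:
By the outcome, as a careful person would: the job done as asked, in the order asked, and still so for the second after the job is handed in, with the robot touching nothing.
It also fails if it takes over 59 s, if anything falls off the work surface, if the arm or the gripper's body presses on something with over 40 N, if the wrist force passes 120 N, or if a joint passes its speed limit or range.

## Robot

A 6-joint arm with a two-finger parallel gripper is mounted at the origin on the work surface. World frame = base frame: x ahead of the robot, y to its left, z up, the work surface at z = 0. Lengths are in mm, angles in rad, forces in N, time in s.
With the tool pointing down it reaches from about 350 to 775 mm from the base axis. Payload 5.5 kg.
Tool frame: the origin (TCP) lies on the centre line of the jaws, within the pads' length; the fingertips stand 17 mm ahead of it and the grasp point (between the pads) lies 2 mm behind it; z points along the fingers, y is the line along which they close (so a half turn about z gives the same grasp; the last joint's range is limited). The gripper opens to 85 mm and grips with 20 to 120 N. Pads are 22 mm wide; open, the fingers measure 114 mm over their backs; the gripper's body (76 mm by 85 mm) begins 54 mm behind the grasp point. The pads swing forward as they close: fully open they stand 13 mm farther back than shut.
Start: joints at [1.079, 0.313, 0.046, 1.304, 0, 1.431], TCP at [198.164, 539.816, 248.323] pointing down, gripper open.
Joint ranges: [-2.76, 2.76], [-0.86, 1.69], [-1.03, 1.26], [-2.2, 2.34], [-1.47, 1.5], [-3.14, 3.14]. Speed limits (rad/s): [2.57, 2.57, 3.14, 3.14, 3.14, 3.14].

## Interface

Orientations are given as a unit quaternion [x, y, z, w].
In Python, from workcell import bot gives the robot as it stands.
- The arm moves only by the tool jog_arm, never from a script. Its argument "plan" is a list that holds one entry, the list of rows, each a list of 7 numbers: the shift along the tool's x, y, z as a fraction of full scale, then the turn, a rotation vector about the tool's x, y, z as a fraction of full scale, then the opening, from -1 (shut) to 1 (fully open). In form: [[[tx, ty, tz, ax, ay, az, grip], ...]]. A call has 1 to 12 rows; each row shifts and turns the commanded pose from where the row before left it, along the tool's axes as they then stand; what a row does not reach is not made up. Full scale, the value 1, is 100 mm for a shift and 180 degrees for a turn. A row lasts 1/10 s, in which the tool goes at most 50 mm and 8.59 degrees, less where a joint would pass 70% of its speed; a pose out of reach is approached as far as the arm can. A call with a number of a shift or a turn outside -1 to 1 is refused whole. A call with a gripper value outside its range is refused whole. The fingers move at their own pace and stop on an object; "force" is the grip in N (left out, the last holds). Time passes only in rows, so rows that do not move let the fingers close. It gives the time, the measured TCP pose, the force, the opening and the grip force at its end, in the units of the state.
- bot.sense(): the state, without advancing time (a new reading comes with each control period).
- bot.grab_frame(name): name is "scene" or "top" or "wrist"; returns the picture (420x560x3 uint8, red, green, blue); there is no depth.
- bot.calibration(name): a dict with "intrinsics" (3x3 intrinsics, pixels), "xyz" and "rotation" of the camera in the world; the wrist camera has in their place "mount" (4x4, takes a point from camera to tool coordinates, whose origin is the TCP and whose axes are the flange's). Camera axes: x right, y up, looking along -z (the intrinsics and any distortion apply to the point x, -y, -z); pixel columns grow to the right and rows downward; lengths in mm; the calibration is good to about 2 mm. A picture is of the moment at which its call begins: read the wrist's pose just before it. calibration takes no time and is no camera call.
- bot.job_done(): hands the job in; it is judged then, once.
The state is a dict: "time": time; "qpos": joint angles; "joint_velocities": joint speeds; "effort": joint torques, N m; "tcp_pos": TCP position; "eef_rot": TCP orientation; "ft_force": force on the tool from outside, world axes, zero at the start; "torque": the same for the moment, N m; "width": finger opening in mm; "grip_force": force on a finger pad.
Only numpy, scipy, OpenCV 4.12 (cv2) and the standard library are available. Lean on these libraries where they do the work, as an engineer would, in place of code of your own. Each camera call takes 0.05 s, during which the arm holds its last target. There are 200 camera calls.

## Working session

There is one attempt and no reset: what is moved stays moved. The work goes in short steps, Python scripts to look and compute and a tool call to move; the robot and the scene stay as the last step left them, time stands still between calls to the robot, and variables do not carry over. Pictures are saved under pics/ and viewed, at most 10 in all, crops included, and the job is handed in when it is done.

Besides the shell and the picture viewer there is one more tool, called after ">>>" by a JSON object that holds its "fn" and its "kwargs", one argument or row to a line. jog_arm: Moves the arm, as the interface text tells. Shift numbers are shares of 100 mm and turn numbers shares of 180 degrees, none past 1 either way. Its arguments: {"type":"object","properties":{"plan":{"type":"array"},"force":{"type":"number"}},"required":["plan"]}

```bash
mkdir -p pics
python3 - <<'E'
from workcell import bot
import cv2
for n in ("scene","top"):
    cv2.imwrite(f"pics/{n}0.png",bot.grab_frame(n)[:,:,::-1]); 
    c=bot.calibration(n); print(n,c)
print(bot.calibration("wrist"));print(bot.sense())
E
```

```text
scene {'intrinsics': array([[422.33622411,   0.        , 282.28857349],
       [  0.        , 422.33622411, 213.41416273],
       [  0.        ,   0.        ,   1.        ]]), 'xyz': array([1018.96206227, -507.3924936 ,  867.79784926]), 'rotation': array([0.34537699, 0.12365594, 0.29918311, 0.88085947])}
top {'intrinsics': array([[447.98941805,   0.        , 285.73090206],
       [  0.        , 447.98941805, 201.51502439],
       [  0.        ,   0.        ,   1.        ]]), 'xyz': array([ 348.71893283,   23.02690256, 1430.63705947]), 'rotation': array([-0.0716593 ,  0.05336533,  0.70675174, -0.70179703])}
{'intrinsics': array([[352.98078409,   0.        , 277.00172561],
       [  0.        , 352.98078409, 208.6092973 ],
       [  0.        ,   0.        ,   1.        ]]), 'mount': array([[ 7.44251540e-05,  9.63911947e-01,  2.66221247e-01,
         6.78599270e+01],
       [ 9.99999906e-01, -1.85174434e-04,  3.90903068e-04,
        -5.16360284e-01],
       [ 4.26093506e-04,  2.66221193e-01, -9.63911871e-01,
        -1.25363377e+02],
       [ 0.00000000e+00,  0.00000000e+00,  0.00000000e+00,
         1.00000000e+00]])}
{'time': 0.1, 'qpos': array([1.07942288e+00, 3.13914679e-01, 4.51265683e-02, 1.30358772e+00,
       2.64448591e-05, 1.43120683e+00]), 'joint_velocities': array([-0.00070452, -0.00240045,  0.00169299,  0.00017545, -0.00109007,
        0.00052181]), 'effort': array([ 1.47731556e-03, -4.81723380e+01,  2.99244940e+01,  1.27149385e-02,
       -2.16676563e-04,  6.39009698e-06]), 'tcp_pos': array([197.93263345, 539.42717764, 247.51794775]), 'eef_rot': array([ 1.74986373e-01,  9.84570539e-01, -7.46674733e-04, -2.57610151e-04]), 'ft_force': array([ 0.31578152, -0.39204988, -0.56286986]), 'torque': array([ 0.02400276,  0.04480761, -0.05857695]), 'grip_force': 0.0, 'width': 85.38991219253474}
```

View pics/scene0.png

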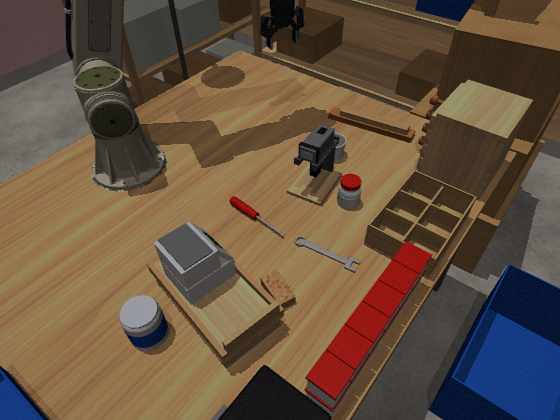

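View pics/top0.png

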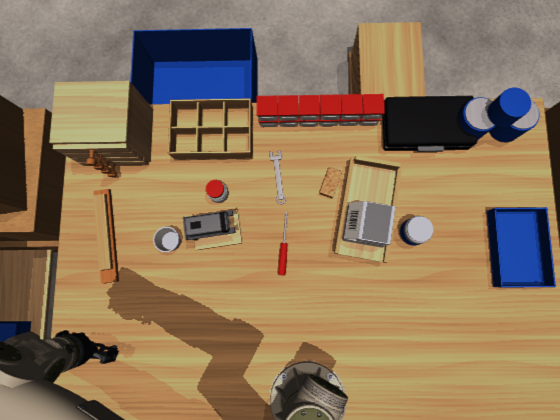

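```bash
cat > h.py <<'E'
import numpy as np, cv2
from workcell import bot
from scipy.spatial.transform import Rotation as R
def cam(n):
    c=bot.calibration(n)
    return c["intrinsics"],R.from_quat(c["rotation"]).as_matrix(),np.array(c["xyz"])
def wcam():
    c=bot.calibration("wrist");s=bot.sense();Rt=R.from_quat(s["eef_rot"]).as_matrix();m=c["mount"]
    return c["intrinsics"],Rt@m[:3,:3],Rt@m[:3,3]+s["tcp_pos"]
def pix(C,p,z):   # pixel -> world point on plane z
    K,Rm,t=C;d=Rm@(np.array([1,-1,-1])*(np.linalg.inv(K)@[p[0],p[1],1]))
    return t+d*(z-t[2])/d[2]
def proj(C,P):
    K,Rm,t=C;q=(np.atleast_2d(P)-t)@Rm*[1,-1,-1];q=q@K.T
    return q[:,:2]/q[:,2:]
def crop(src,x,y,w,h,s,out):
    i=cv2.imread(src)[y:y+h,x:x+w];cv2.imwrite(out,cv2.resize(i,None,fx=s,fy=s,interpolation=cv2.INTER_CUBIC))
E
python3 - <<'E'
from h import *
crop("pics/top0.png",170,195,80,60,10,"pics/a.png")
crop("pics/top0.png",325,150,90,120,5,"pics/b.png")
E
```

```text
(no output)
```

View pics/a.png

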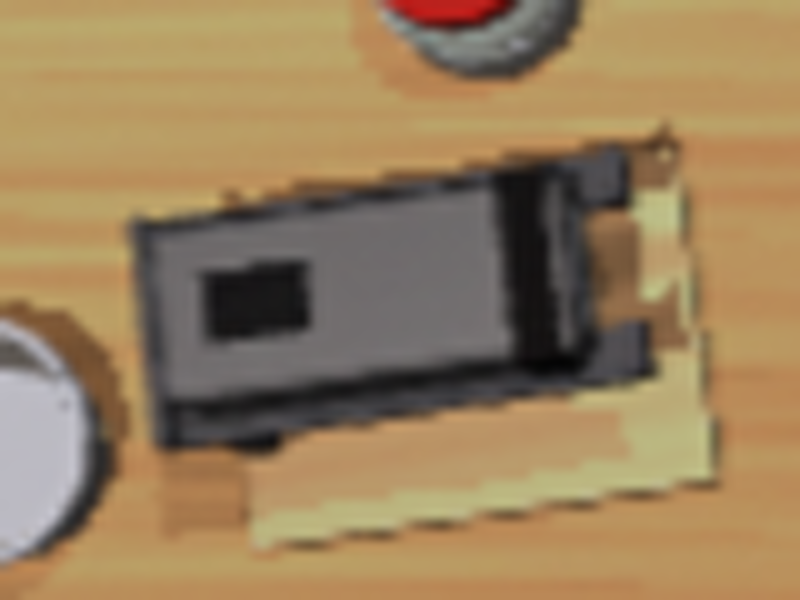

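View pics/b.png

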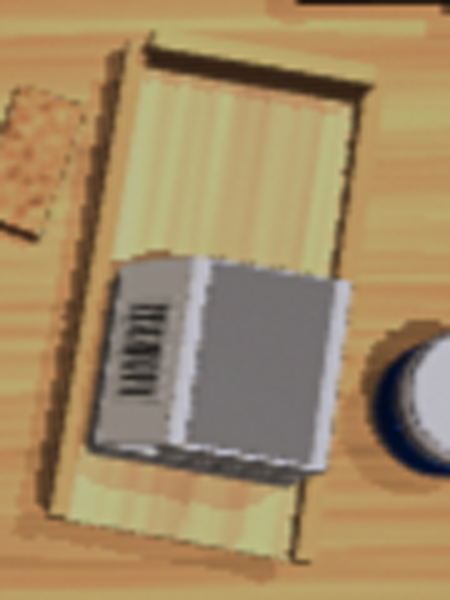

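```bash
cat >> h.py <<'E'
from scipy.optimize import least_squares
def fit(obs,x0):  # obs: list of (cam, model pts, pixels); pose x,y,yaw
    def f(p,each=False):
        c,s=np.cos(p[2]),np.sin(p[2]);M=np.array([[c,-s,0],[s,c,0],[0,0,1]])
        r=[proj(C,np.array(m)@M.T+[p[0],p[1],0])-u for C,m,u in obs]
        return np.concatenate(r).ravel()
    r=least_squares(f,x0,x_scale=[1,1,.01],loss="soft_l1");return r.x,f(r.x).reshape(-1,2).round(1)
E
python3 - <<'E'
from h import *
T=cam("top")
b=lambda l:np.array(l)/5.+[325,150]; a=lambda l:np.array(l)/10.+[170,195]
binp=[[55,25.6,183],[-55,25.6,183],[55,-62,183],[-55,-62,183],[55,62,120],[-55,62,120]]
print("bin",fit([(T,binp,b([[192,258],[170,445],[350,280],[325,475],[120,265],[92,447]]))],[600,-150,0]))
print("rack",fit([(T,[[-150,80,78],[-150,-80,60],[150,80,110],[150,-80,110]],b([[50,515],[305,562],[152,35],[378,85]]))],[600,-150,0]))
print("scanner",fit([(T,[[-60,26,174],[-60,-26,174],[60,26,174],[60,-26,174],[75,-55,12]],a([[140,222],[165,405],[555,170],[575,345],[715,480]]))],[560,250,-1.6]))
for n,p,z in(("jar",(214,187),85),("tub",(167,237),60),("tin",(418,229),100),("block",(331,182),30)):print(n,pix(T,p,z))
E
```

```text
bin (array([ 5.12645507e+02, -1.81561778e+02, -1.70907277e-01]), array([[ 0.6, -0.5],
       [-0.4,  0.6],
       [ 0.1,  0. ],
       [ 0.1, -0.2],
       [-0.3, -0.1],
       [-0.1,  0.2]]))
rack (array([ 5.60786718e+02, -1.98079290e+02, -2.15729766e-01]), array([[-0.5,  0.5],
       [ 0.2,  2.5],
       [-1.2, -1.2],
       [ 6. , -0.9]]))
scanner (array([512.76980954, 282.28262388,  -1.43287836]), array([[ 0. ,  0.3],
       [-0.6, -0. ],
       [ 0.2, -0.6],
       [ 0.4, -0.1],
       [-0. ,  0.5]]))
jar [637.20956866 278.46029119  85.        ]
tub [486.29410724 425.25972545  60.        ]
tin [ 500.56847105 -334.54506918  100.        ]
block [661.45409426 -86.08508661  30.        ]
```

>>> {"fn": "jog_arm", "kwargs": {
  "plan": [
    [[-0.385, -0.133, -0.018, 0, 0, 0, 1], [-0.385, -0.133, -0.018, 0, 0, 0, 1], [-0.385, -0.133, -0.018, 0, 0, 0, 1], [-0.385, -0.133, -0.018, 0, 0, 0, 1], [-0.385, -0.133, -0.018, 0, 0, 0, 1], [-0.385, -0.133, -0.018, 0, 0, 0, 1], [-0.385, -0.133, -0.018, 0, 0, 0, 1], [-0.385, -0.133, -0.018, 0, 0, 0, 1], [-0.385, -0.133, -0.018, 0, 0, 0, 1], [-0.385, -0.133, -0.018, 0, 0, 0, 1]]
  ]
}}

```text
time: 1.1
tcp_pos: [514.7, 281.0, 266.0]
eef_rot: [0.175, 0.985, -0.0, -0.0]
ft_force: [-0.4, 1.2, 0.1]
width: 85.3
grip_force: 0.0
```

>>> {"fn": "jog_arm", "kwargs": {
  "plan": [
    [[0, 0, 0, 0, 0, 0.043, 1], [0, 0, 0, 0, 0, 0.043, 1], [0, 0, 0, 0, 0, 0.043, 1], [0, 0, 0, 0, 0, 0.043, 1], [0, 0, 0, 0, 0, 0.043, 1], [0, 0, 0, 0, 0, 0.043, 1], [0, 0, 0, 0, 0, 0.043, 1], [0, 0, 0, 0, 0, 0.043, 1], [0, 0, 0, 0, 0, 0, 1], [0, 0, 0, 0, 0, 0, 1]]
  ]
}}

```text
time: 2.1
tcp_pos: [513.6, 282.2, 266.0]
eef_rot: [0.655, 0.755, -0.0, -0.0]
ft_force: [0.6, -0.5, 0.5]
width: 85.9
grip_force: 0.0
```

Run:
```python
from h import *
C=wcam();np.save("c1.npy",np.array(C,dtype=object),allow_pickle=True)
cv2.imwrite("pics/w1.png",bot.grab_frame("wrist")[:,:,::-1])
s=bot.sense();print(s["time"],s["tcp_pos"],R.from_quat(s["eef_rot"]).as_matrix().round(4),s["qpos"].round(2))
```

```text
Traceback (most recent call last):
ValueError: could not broadcast input array from shape (3,3) into shape (3,)
```

Run:
```python
from h import *
import pickle
C=wcam();pickle.dump(C,open("c1.pkl","wb"))
cv2.imwrite("pics/w1.png",bot.grab_frame("wrist")[:,:,::-1])
s=bot.sense();print(s["time"],s["tcp_pos"],R.from_quat(s["eef_rot"]).as_matrix().round(4),s["qpos"].round(2))
c,sn=np.cos(-1.433),np.sin(-1.433)
m=np.array([[-60,26,174],[-60,-26,174],[60,26,174],[60,-26,174]])
print(proj(C,m@np.array([[c,sn,0],[-sn,c,0],[0,0,1]])+[512.8,282.3,0]))
```

```text
2.15 [513.62544589 282.23333402 266.05141307] [[-1.406e-01  9.901e-01 -5.000e-04]
 [ 9.901e-01  1.406e-01 -1.000e-04]
 [-1.000e-04 -5.000e-04 -1.000e+00]] [0.37 0.33 0.12 1.35 0.   1.8 ]
[[320.78159491 123.20326172]
 [233.92124457 122.86771333]
 [314.37106858 302.18872404]
 [238.94965729 301.87579113]]
```

View pics/w1.png

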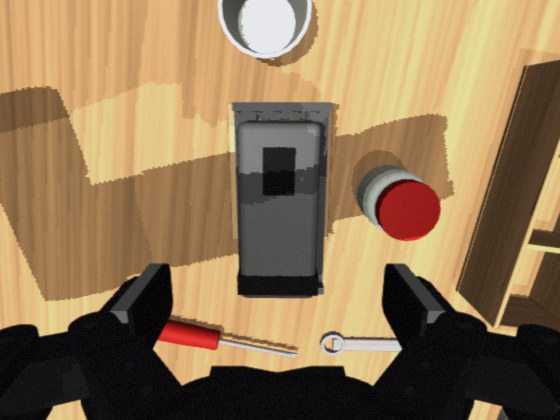

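>>> {"fn": "jog_arm", "kwargs": {
  "plan": [
    [[0, 0.01, 0.3, 0, 0, 0, 1], [0, 0, 0.3, 0, 0, 0, 1], [0, 0, 0.25, 0, 0, 0, 1], [0, 0, 0.17, 0, 0, 0, 1], [0, 0, 0.1, 0, 0, 0, 1], [0, 0, 0, 0, 0, 0, 0], [0, 0, 0, 0, 0, 0, -1], [0, 0, 0, 0, 0, 0, -1], [0, 0, 0, 0, 0, 0, -1], [0, 0, 0, 0, 0, 0, -1], [0, 0, 0, 0, 0, 0, -1], [0, 0, 0, 0, 0, 0, -1]]
  ],
  "force": 60
}}

```text
time: 3.35
tcp_pos: [515.5, 282.8, 155.7]
eef_rot: [0.656, 0.754, 0.001, 0.001]
ft_force: [0.4, -0.2, 5.1]
width: 51.4
grip_force: 64.3
```

>>> {"fn": "jog_arm", "kwargs": {
  "plan": [
    [[0, 0, -0.1, 0, 0, 0, -1], [0, 0, -0.2, 0, 0, 0, -1], [0, 0, -0.3, 0, 0, 0, -1], [0, 0, -0.3, 0, 0, 0, -1], [0, 0, -0.3, 0, 0, 0, -1], [0, 0, -0.2, 0, 0, 0, -1], [0, 0, 0, 0, 0, 0, -1], [0, 0, 0, 0, 0, 0, -1]]
  ]
}}

```text
time: 4.15
tcp_pos: [514.7, 282.4, 293.8]
eef_rot: [0.657, 0.754, -0.0, -0.0]
ft_force: [-0.2, 0.0, -3.0]
width: 51.3
grip_force: 63.6
```

Run:
```python
from h import *
s=bot.sense();p=s["tcp_pos"];Rt=R.from_quat(s["eef_rot"]).as_matrix();print(s["time"],p,Rt.round(3),s["width"],s["ft_force"])
# scanner origin in tool: from grasp tcp (514.6,282.3,154..155.7) -> scanner (514.5,282.5,152)
off=np.array([0,0,3.])          # tool frame
yaw=-.171;c,sn=np.cos(yaw),np.sin(yaw);B=np.array([[c,-sn,0],[sn,c,0],[0,0,1]])
lab=B@[0,46,150]+[512.65,-181.6,0]
n=B@[0,np.cos(np.pi/6),.5];bx=B@[1,0,0]
tx=n; ty=bx; tz=np.cross(tx,ty); Rg=np.c_[tx,ty,tz]
org=lab+n*160; tcp=org-Rg@off
print("label",lab,"n",n,"tcp goal",tcp,Rg.round(3))
d=R.from_matrix(Rt.T@Rg).as_rotvec(); print("rotvec frac",d/np.pi,"deg",np.degrees(np.linalg.norm(d)))
print("shift tool/100",Rt.T@(tcp-p)/100)
cv2.imwrite("pics/s2.png",bot.grab_frame("scene")[:,:,::-1]);crop("pics/s2.png",200,30,240,180,3,"pics/s2c.png")
```

```text
4.15 [514.65093619 282.37842191 293.83045265] [[-0.138  0.99  -0.   ]
 [ 0.99   0.138 -0.   ]
 [ 0.    -0.    -1.   ]] 51.261688515380726 [-0.24253187  0.04028481 -2.97220443]
label [ 520.47772106 -136.27090578  150.        ] n [0.14736968 0.8533945  0.5       ] tcp goal [543.80161812  -1.20590797 232.59807621] [[ 0.147  0.985  0.085]
 [ 0.853 -0.17   0.493]
 [ 0.5    0.    -0.866]]
rotvec frac [-0.02585014  0.16533517  0.09616534] deg 34.74126895829754
shift tool/100 [-2.84895478 -0.10206575  0.61234229]
```

View pics/s2c.png

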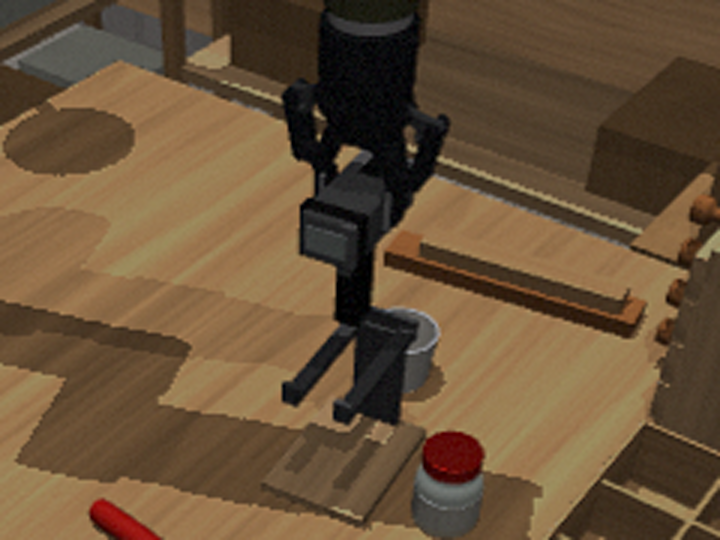

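>>> {"fn": "jog_arm", "kwargs": {
  "plan": [
    [[-0.15, 0, 0, 0, 0, 0, -1], [-0.35, -0.01, 0, 0, 0, 0, -1], [-0.4, -0.015, 0, 0, 0, 0, -1], [-0.4, -0.015, 0, 0, 0, 0, -1], [-0.4, -0.015, 0.05, 0, 0, 0, -1], [-0.4, -0.015, 0.15, 0, 0, 0, -1], [-0.35, -0.015, 0.15, 0, 0, 0, -1], [-0.25, -0.01, 0.15, 0, 0, 0, -1], [-0.15, -0.007, 0.11, 0, 0, 0, -1], [0, 0, 0, 0, 0, 0, -1], [0, 0, 0, 0, 0, 0, -1]]
  ]
}}

```text
time: 5.3
tcp_pos: [543.4, -1.1, 232.7]
eef_rot: [0.657, 0.754, -0.0, -0.001]
ft_force: [0.1, 0.0, -2.0]
width: 51.0
grip_force: 63.4
```

>>> {"fn": "jog_arm", "kwargs": {
  "plan": [
    [[0, 0, 0, -0.0032, 0.0207, 0.012, -1], [0, 0, 0, -0.0032, 0.0207, 0.012, -1], [0, 0, 0, -0.0032, 0.0207, 0.012, -1], [0, 0, 0, -0.0032, 0.0207, 0.012, -1], [0, 0, 0, -0.0032, 0.0207, 0.012, -1], [0, 0, 0, -0.0032, 0.0207, 0.012, -1], [0, 0, 0, -0.0032, 0.0207, 0.012, -1], [0, 0, 0, -0.0032, 0.0207, 0.012, -1], [0, 0, 0, 0, 0, 0, -1], [0, 0, 0, 0, 0, 0, -1], [0, 0, 0, 0, 0, 0, -1]]
  ]
}}

```text
time: 6.4
tcp_pos: [544.3, -0.5, 233.9]
eef_rot: [0.738, 0.623, 0.198, -0.166]
ft_force: [-0.5, 0.4, -2.5]
width: 50.9
grip_force: 63.5
```

```bash
cat > aim.py <<'E'
from h import *
s=bot.sense();p=s["tcp_pos"];Rt=R.from_quat(s["eef_rot"]).as_matrix();print(s["time"],p,s["width"],s["ft_force"],s["qpos"].round(2))
yaw=-.171;c,sn=np.cos(yaw),np.sin(yaw);B=np.array([[c,-sn,0],[sn,c,0],[0,0,1]])
lab=B@[0,46,150]+[512.65,-181.6,0];n=B@[0,np.cos(np.pi/6),.5];bx=B@[1,0,0]
Rg=np.c_[n,bx,np.cross(n,bx)];tcp=lab+n*160-Rg@[0,0,3.]
print("rot",R.from_matrix(Rt.T@Rg).as_rotvec()/np.pi,"shift",Rt.T@(tcp-p)/100)
nose=p+Rt@[-60,0,3];d=-Rt[:,0];t=(lab-nose)@n/(d@n);h=nose+t*d-lab
print("dist",t,"miss x,up",h@bx,h@np.cross(n,bx),"angle",np.degrees(np.arccos(-d@n)))
E
python3 - <<'E'
from aim import *
cv2.imwrite("pics/s3.png",bot.grab_frame("scene")[:,:,::-1]);crop("pics/s3.png",120,80,260,195,3,"pics/s3c.png")
cv2.imwrite("pics/t3.png",bot.grab_frame("top")[:,:,::-1])
E
```

```text
6.4 [ 5.44257936e+02 -5.19397725e-01  2.33916977e+02] 50.912190184726896 [-0.52278325  0.4194074  -2.4704209 ] [-0.41  0.3  -0.1   1.3   0.51  1.29]
rot [-0.00018148  0.00017669  0.00094774] shift [-0.01311141 -0.0033631   0.00766046]
dist 101.31163382598953 miss x,up 0.8114490646656602 -0.8545346576436255 angle 0.17353280347233782
```

View pics/s3c.png

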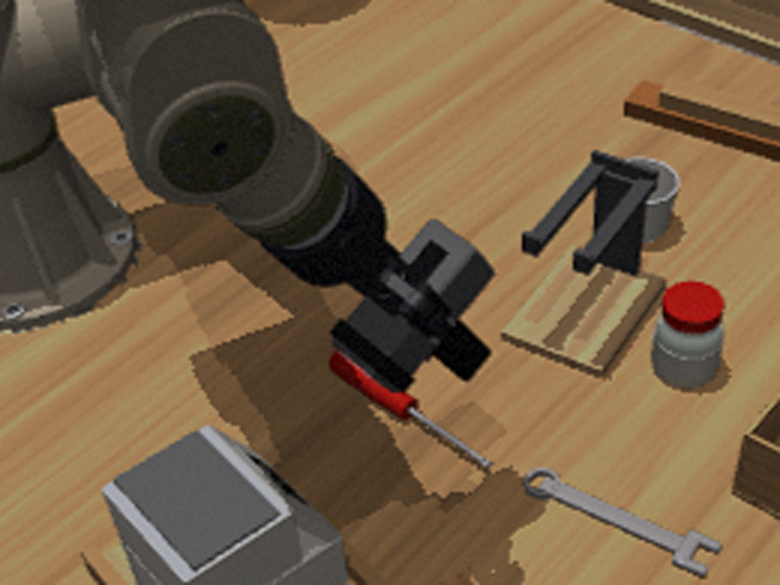

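Run:
```python
from aim import *
C=cam("scene");m=np.array([[-55,25.6,183],[-55,-62,183],[55,-62,183],[55,25.6,183]])
print((proj(C,m@B.T+[512.65,-181.6,0])-[120,80])*3)
```

```text
6.5 [ 5.44188960e+02 -5.18830382e-01  2.33863166e+02] 51.11697198753342 [-0.24265151 -0.20542649 -2.81885353] [-0.41  0.3  -0.1   1.3   0.51  1.29]
rot [-1.78907045e-04  2.66221876e-05  8.42725468e-04] shift [-0.0127521  -0.00267745  0.00724372]
dist 101.27628843888185 miss x,up 0.6900709100714523 -0.7374842295007056 angle 0.1517662543815411
[[198.88822615 416.3610228 ]
 [ 93.89213251 479.32503942]
 [180.30346227 574.00196129]
 [288.09618286 502.6819961 ]]
```

>>> {"fn": "jog_arm", "kwargs": {
  "plan": [
    [[0, 0, 0, 0, 0, 0, -1], [0, 0, 0, 0, 0, 0, -1], [0, 0, 0, 0, 0, 0, -1], [0, 0, 0, 0, 0, 0, -1], [0, 0, 0, 0, 0, 0, -1], [0, 0, 0, 0, 0, 0, -1], [0, 0, 0, 0, 0, 0, -1], [0, 0, 0, 0, 0, 0, -1], [0, 0, 0, 0, 0, 0, -1], [0, 0, 0, 0, 0, 0, -1], [0, 0, 0, 0, 0, 0, -1], [0, 0, 0, 0, 0, 0, -1]]
  ]
}}

```text
time: 7.7
tcp_pos: [543.9, -1.2, 233.3]
eef_rot: [0.739, 0.622, 0.198, -0.167]
ft_force: [0.3, 0.4, -3.0]
width: 51.2
grip_force: 63.5
```

>>> {"fn": "jog_arm", "kwargs": {
  "plan": [
    [[0, 0, 0, 0, 0, 0, -1], [0, 0, 0, 0, 0, 0, -1], [0, 0, 0, 0, 0, 0, -1], [0, 0, 0, 0, 0, 0, -1], [0, 0, 0, 0, 0, 0, -1], [0, 0, 0, 0, 0, 0, -1], [0, 0, 0, 0, 0, 0, -1], [0, 0, 0, 0, 0, 0, -1], [0, 0, 0, 0, 0, 0, -1], [0, 0, 0, 0, 0, 0, -1], [0, 0, 0, 0, 0, 0, -1], [0, 0, 0, 0, 0, 0, -1]]
  ]
}}

```text
time: 8.9
tcp_pos: [543.9, -1.3, 233.3]
eef_rot: [0.739, 0.622, 0.198, -0.167]
ft_force: [-0.3, -0.3, -2.4]
width: 51.2
grip_force: 63.5
```

>>> {"fn": "jog_arm", "kwargs": {
  "plan": [
    [[0, 0, 0, 0, 0, 0, -1], [0, 0, 0, 0, 0, 0, -1], [0, 0, 0, 0, 0, 0, -1], [0, 0, 0, 0, 0, 0, -1], [0, 0, 0, 0, 0, 0, -1], [0, 0, 0, 0, 0, 0, -1]]
  ]
}}

```text
time: 9.5
tcp_pos: [543.9, -1.2, 233.3]
eef_rot: [0.739, 0.622, 0.198, -0.167]
ft_force: [-0.4, -0.2, -2.3]
width: 51.3
grip_force: 63.5
```

Run:
```python
from h import *
out=[]
def ov(n,img,P,yaw,xy,w,S):
    C=cam(n);c,s=np.cos(yaw),np.sin(yaw);M=np.array([[c,-s,0],[s,c,0],[0,0,1]])
    i=cv2.imread(img)[w[1]:w[1]+S[1],w[0]:w[0]+S[0]];i=cv2.resize(i,None,fx=4,fy=4,interpolation=cv2.INTER_CUBIC)
    for q in (proj(C,np.array(P)@M.T+[*xy,0])-w+.5)*4-.5: cv2.circle(i,tuple(int(v) for v in q.round()),2,(0,255,0),-1)
    return i
bn=[[sx*55,y,z] for sx in(-1,1) for y,z in((25.6,183),(-62,183),(62,120),(62,60),(-62,60))]+[[a*31,46+b*.5*23,150-b*.866*23] for a in(-1,1) for b in(-1,1)]
ho=[[a*75,b*55,12] for a in(-1,1) for b in(-1,1)]+[[67,b*y,140] for b in(-1,1) for y in(18,34)]
bx=(-.171,(512.65,-181.6));hx=(-1.433,(514.5,282.5))
a=np.hstack([ov("scene","pics/s3.png",bn,*bx,[145,215],[100,75]),ov("scene","pics/s3.png",ho,*hx,[270,120],[100,75])])
b=np.hstack([ov("top","pics/t3.png",bn,*bx,[325,190],[100,75]),ov("top","pics/t3.png",ho,*hx,[165,190],[100,75])])
cv2.imwrite("pics/ov.png",np.vstack([a,b]))
```

```text
(no output)
```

View pics/ov.png

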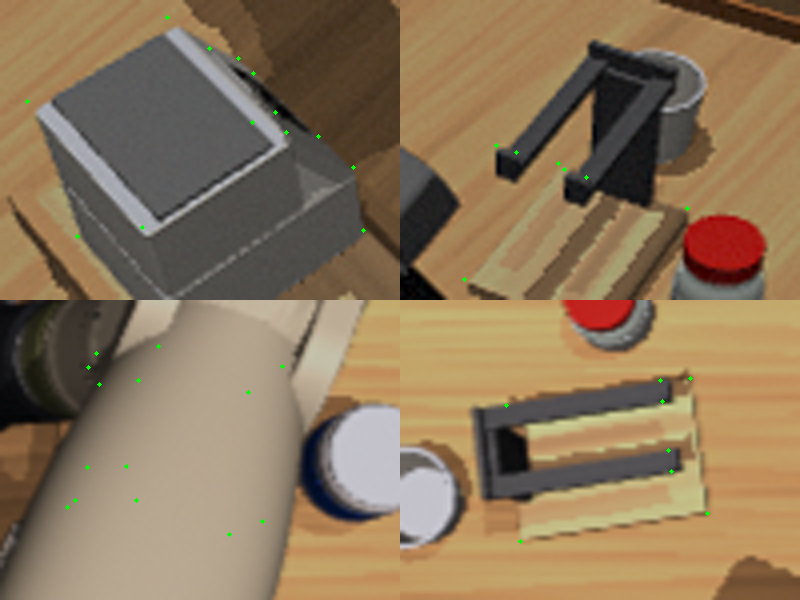

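>>> {"fn": "jog_arm", "kwargs": {
  "plan": [
    [[0.1, 0, -0.17, 0, 0, 0, -1], [0.2, 0, -0.346, 0, 0, 0, -1], [0.2, 0, -0.346, 0, 0, 0, -1], [0.2, 0, -0.346, 0, 0, 0, -1], [0.1, 0, -0.17, 0, -0.0208, 0, -1], [0, 0, 0, 0, -0.0278, 0, -1], [0, 0, 0, 0, -0.0278, 0, -1], [0, 0, 0, 0, -0.0278, 0, -1], [0, 0, 0, 0, -0.0278, 0, -1], [0, 0, 0, 0, -0.0278, 0, -1], [0, 0, 0, 0, -0.007, 0, -1]]
  ]
}}

```text
time: 10.6
tcp_pos: [544.1, 0.5, 392.9]
eef_rot: [0.764, 0.645, -0.0, 0.0]
ft_force: [1.1, 0.6, -1.8]
width: 51.2
grip_force: 63.5
```

>>> {"fn": "jog_arm", "kwargs": {
  "plan": [
    [[-0.2, 0, 0, 0, 0, 0, -1], [-0.4, 0, 0, 0, 0, 0, -1], [-0.4, 0, 0, 0, 0, 0, -1], [-0.4, 0, 0, 0, 0, 0, -1], [-0.4, 0, 0, 0, 0, 0, -1], [-0.4, 0, 0, 0, 0, 0, -1], [-0.4, 0, 0, 0, 0, 0, -1], [-0.3, 0, 0, 0, 0, 0, -1], [-0.1, 0, 0, 0, 0, 0, -1], [0, 0, 0, 0, 0, 0, -1], [0, 0, 0, 0, 0, 0, -1]]
  ]
}}

```text
time: 11.7
tcp_pos: [493.1, -296.1, 392.3]
eef_rot: [0.765, 0.644, 0.001, -0.001]
ft_force: [0.3, 0.5, -2.4]
width: 51.4
grip_force: 63.5
```

Run:
```python
from h import *
import pickle
C=wcam();pickle.dump(C,open("c2.pkl","wb"))
i=bot.grab_frame("wrist")[:,:,::-1].copy();cv2.imwrite("pics/w2.png",i)
s=bot.sense();print(s["time"],s["tcp_pos"],s["qpos"].round(2),s["width"])
c,sn=np.cos(-.171),np.sin(-.171)
bn=np.array([[sx*55,y,z] for sx in(-1,1) for y,z in((25.6,183),(-62,183),(62,120))]+[[a*31,46+b*.5*23,150-b*.866*23] for a in(-1,1) for b in(-1,1)]+[[0,46,150]])
q=proj(C,bn@np.array([[c,sn,0],[-sn,c,0],[0,0,1]])+[512.65,-181.6,0]);print(q.round(1))
i=cv2.resize(i[0:294,60:452],None,fx=2,fy=2,interpolation=cv2.INTER_CUBIC)
for u in (q-[60,0]+.5)*2-.5: cv2.circle(i,tuple(int(v) for v in u.round()),2,(0,255,0),-1)
cv2.imwrite("pics/w2c.png",i)
```

```text
11.75 [ 493.32459382 -295.60252825  392.61942826] [-0.68  0.33  0.42  1.66  0.    1.06] 51.52180749924625
[[213.7  21. ]
 [218.1 125.7]
 [222.9  -3.6]
 [341.8  21. ]
 [337.2 125.8]
 [332.6  -3.6]
 [242.8  13.6]
 [246.1  -1.6]
 [312.7  13.6]
 [309.4  -1.6]
 [277.8   5.6]]
```

View pics/w2c.png

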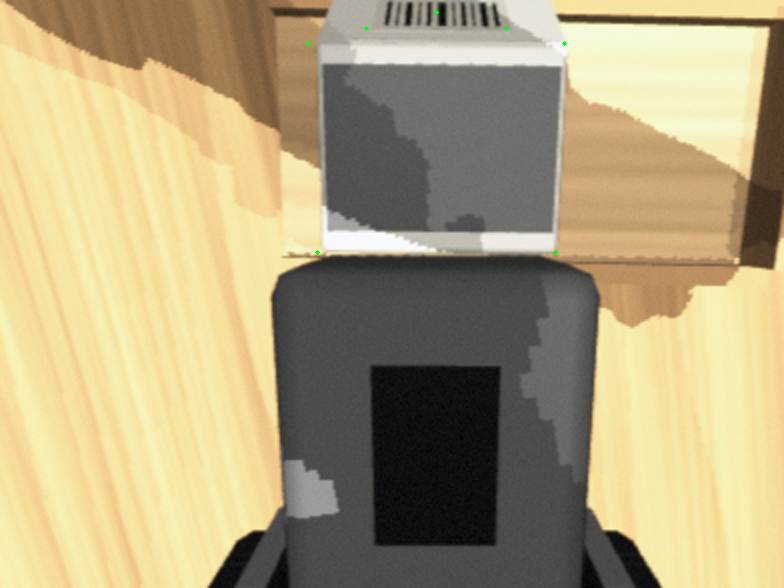

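>>> {"fn": "jog_arm", "kwargs": {
  "plan": [
    [[0.2, 0.01, 0, 0, 0, 0, -1], [0.4, 0.01, 0, 0, 0, 0, -1], [0.4, 0.01, 0, 0, 0, 0, -1], [0.4, 0, 0, 0, 0, 0, -1], [0.4, 0, 0, 0, 0, 0, -1], [0.4, 0, 0, 0, 0, 0, -1], [0.4, 0, 0, 0, 0, 0, -1], [0.3, 0, 0, 0, 0.0167, 0, -1], [0.1, 0, 0, 0, 0.03, 0, -1], [0, 0, 0, 0, 0.04, 0, -1], [0, 0, 0, 0, 0.04, 0, -1], [0, 0, 0, 0, 0.04, 0, -1]]
  ]
}}

```text
time: 12.95
tcp_pos: [546.8, 0.6, 394.7]
eef_rot: [0.737, 0.624, 0.2, -0.168]
ft_force: [-1.2, 0.6, -1.9]
width: 51.3
grip_force: 63.5
```

>>> {"fn": "jog_arm", "kwargs": {
  "plan": [
    [[-0.1, 0, 0.17, 0, 0, 0, -1], [-0.2, 0, 0.346, 0, 0, 0, -1], [-0.2, 0, 0.346, 0, 0, 0, -1], [-0.2, 0, 0.346, 0, 0, 0, -1], [-0.1, 0, 0.17, 0, 0, 0, -1], [0, 0, 0, 0, 0, 0, -1], [0, 0, 0, 0, 0, 0, -1], [0, 0, 0, 0, 0, 0, -1]]
  ]
}}

```text
time: 13.75
tcp_pos: [547.7, -1.5, 235.8]
eef_rot: [0.738, 0.623, 0.199, -0.166]
ft_force: [-0.3, 0.2, -2.4]
width: 51.3
grip_force: 63.5
```

```bash
sed -i 's/\[512.65,-181.6,0\]/[515.6,-182.1,0]/' aim.py; python3 aim.py
```

```text
13.75 [547.74844238  -1.51404048 235.82437059] 51.29400002302316 [-0.28882939  0.15284575 -2.38790004] [-0.41  0.31 -0.09  1.31  0.51  1.29]
rot [4.98593198e-04 9.80273143e-06 9.45558603e-04] shift [-0.01920872 -0.00959441  0.02613269]
dist 101.92441661841369 miss x,up 1.4353366314693703 -2.6200716589911064 angle 0.17020967720211433
```

>>> {"fn": "jog_arm", "kwargs": {
  "plan": [
    [[-0.02, -0.01, 0.025, 0, 0, 0, -1], [0, 0, 0, 0, 0, 0, -1], [0, 0, 0, 0, 0, 0, -1], [0, 0, 0, 0, 0, 0, -1], [0, 0, 0, 0, 0, 0, -1], [0, 0, 0, 0, 0, 0, -1], [0, 0, 0, 0, 0, 0, -1], [0, 0, 0, 0, 0, 0, -1], [0, 0, 0, 0, 0, 0, -1], [0, 0, 0, 0, 0, 0, -1], [0, 0, 0, 0, 0, 0, -1], [0, 0, 0, 0, 0, 0, -1]]
  ]
}}

```text
time: 14.95
tcp_pos: [545.8, -2.1, 230.7]
eef_rot: [0.739, 0.622, 0.198, -0.167]
ft_force: [0.2, 0.3, -2.1]
width: 51.1
grip_force: 63.5
```

>>> {"fn": "jog_arm", "kwargs": {
  "plan": [
    [[0, 0, 0, 0, 0, 0, -1], [0, 0, 0, 0, 0, 0, -1], [0, 0, 0, 0, 0, 0, -1], [0, 0, 0, 0, 0, 0, -1], [0, 0, 0, 0, 0, 0, -1], [0, 0, 0, 0, 0, 0, -1], [0, 0, 0, 0, 0, 0, -1], [0, 0, 0, 0, 0, 0, -1], [0, 0, 0, 0, 0, 0, -1], [0, 0, 0, 0, 0, 0, -1], [0, 0, 0, 0, 0, 0, -1], [0, 0, 0, 0, 0, 0, -1]]
  ]
}}

```text
time: 16.15
tcp_pos: [545.8, -2.1, 230.6]
eef_rot: [0.739, 0.622, 0.198, -0.167]
ft_force: [0.7, -0.8, -2.0]
width: 51.3
grip_force: 63.5
```

>>> {"fn": "jog_arm", "kwargs": {
  "plan": [
    [[0, 0, 0, 0, 0, 0, -1], [0, 0, 0, 0, 0, 0, -1], [0, 0, 0, 0, 0, 0, -1], [0, 0, 0, 0, 0, 0, -1], [0, 0, 0, 0, 0, 0, -1]]
  ]
}}

```text
time: 16.65
tcp_pos: [545.8, -2.1, 230.7]
eef_rot: [0.739, 0.622, 0.198, -0.167]
ft_force: [0.5, 0.4, -2.6]
width: 51.2
grip_force: 63.5
```

>>> {"fn": "jog_arm", "kwargs": {
  "plan": [
    [[0.1, 0, -0.17, 0, 0, 0, -1], [0.2, 0, -0.346, 0, 0, 0, -1], [0.1, 0, -0.16, 0, -0.0104, 0, -1], [0, 0, 0, 0, -0.0313, 0, -1], [0, 0, 0, 0, -0.0313, 0, -1], [0, 0, 0, 0, -0.0313, 0, -1], [0, 0, 0, 0, -0.0313, 0, -1], [0, 0, 0, 0, -0.0313, 0, -1], [0, 0, 0, 0, 0, 0, -1]]
  ]
}}

```text
time: 17.55
tcp_pos: [546.1, 0.9, 309.5]
eef_rot: [0.763, 0.646, 0.0, -0.0]
ft_force: [0.5, 0.8, -2.5]
width: 51.5
grip_force: 63.5
```

Run:
```python
from h import *
s=bot.sense();p=s["tcp_pos"];Rt=R.from_quat(s["eef_rot"]).as_matrix();print(s["time"],p,s["width"],s["qpos"].round(2))
Rg=np.array([[-.138,.99,0],[.99,.138,0],[0,0,-1.]])
print("rot",R.from_matrix(Rt.T@Rg).as_rotvec()/np.pi,"shift in goal frame",Rg.T@(np.array([514.6,282.4,294])-p)/100)
```

```text
17.55 [546.05515729   0.91512684 309.5051243 ] 51.461473686979815 [-0.15  0.25  0.11  1.43  0.    1.59]
rot [-1.80946087e-05 -1.15665339e-04 -9.70944753e-02] shift in goal frame [2.83010836 0.07704307 0.15505124]
```

>>> {"fn": "jog_arm", "kwargs": {
  "plan": [
    [[0, 0, 0, 0, 0, -0.032, -1], [0, 0, 0, 0, 0, -0.032, -1], [0, 0, 0, 0, 0, -0.033, -1], [0.2, 0.007, 0, 0, 0, 0, -1], [0.4, 0.01, 0, 0, 0, 0, -1], [0.45, 0.015, 0, 0, 0, 0, -1], [0.45, 0.015, 0, 0, 0, 0, -1], [0.45, 0.01, 0, 0, 0, 0, -1], [0.43, 0.01, 0, 0, 0, 0, -1], [0.3, 0.01, 0, 0, 0, 0, -1], [0.15, 0, 0, 0, 0, 0, -1], [0, 0, 0, 0, 0, 0, -1]]
  ]
}}

```text
time: 18.75
tcp_pos: [515.3, 281.4, 308.6]
eef_rot: [0.657, 0.754, -0.0, -0.001]
ft_force: [0.5, -0.8, -2.4]
width: 51.3
grip_force: 63.5
```

>>> {"fn": "jog_arm", "kwargs": {
  "plan": [
    [[0, 0, 0.15, 0, 0, 0, -1], [0, 0, 0, 0, 0, 0, -1], [0, 0, 0, 0, 0, 0, -1]]
  ]
}}

```text
time: 19.05
tcp_pos: [515.7, 278.7, 294.0]
eef_rot: [0.659, 0.752, -0.001, -0.001]
ft_force: [0.7, 0.5, -2.8]
width: 51.0
grip_force: 63.5
```

Run:
```python
from h import *
s=bot.sense();p=s["tcp_pos"];Rt=R.from_quat(s["eef_rot"]).as_matrix();print(s["time"],p,s["width"],s["qpos"].round(2))
Rg=np.array([[-.138,.99,0],[.99,.138,0],[0,0,-1.]])
print("rot",R.from_matrix(Rt.T@Rg).as_rotvec()/np.pi,"shift",Rg.T@(np.array([514.6,282.4,294])-p)/100)
```

```text
19.05 [515.74511661 278.67459881 294.02633928] 51.03324073014687 [0.36 0.33 0.18 1.42 0.   1.8 ]
rot [-5.89840962e-04  2.19453753e-05 -1.87792060e-03] shift [ 0.03846173 -0.0061956   0.00026339]
```

>>> {"fn": "jog_arm", "kwargs": {
  "plan": [
    [[0.038, -0.006, 0, 0, 0, -0.002, -1], [0, 0, 0, 0, 0, 0, -1], [0, 0, 0.2, 0, 0, 0, -1], [0, 0, 0.3, 0, 0, 0, -1], [0, 0, 0.3, 0, 0, 0, -1], [0, 0, 0.2, 0, 0, 0, -1], [0, 0, 0.15, 0, 0, 0, -1], [0, 0, 0.08, 0, 0, 0, -1], [0, 0, 0.08, 0, 0, 0, -1], [0, 0, 0.04, 0, 0, 0, -1], [0, 0, 0, 0, 0, 0, -1], [0, 0, 0, 0, 0, 0, -1]]
  ]
}}

```text
time: 20.25
tcp_pos: [514.9, 284.0, 159.9]
eef_rot: [0.656, 0.755, 0.0, 0.0]
ft_force: [-0.2, 0.2, -2.1]
width: 51.3
grip_force: 63.5
```

>>> {"fn": "jog_arm", "kwargs": {
  "plan": [
    [[-0.015, 0, 0.02, 0, 0, 0, -1], [0, 0, 0.02, 0, 0, 0, -1], [0, 0, 0.01, 0, 0, 0, -1], [0, 0, 0, 0, 0, 0, -1]]
  ]
}}

```text
time: 20.65
tcp_pos: [515.1, 282.3, 155.7]
eef_rot: [0.656, 0.755, 0.001, 0.0]
ft_force: [-1.3, -1.6, 4.4]
width: 51.3
grip_force: 64.3
```

>>> {"fn": "jog_arm", "kwargs": {
  "plan": [
    [[0, 0, 0, 0, 0, 0, 0.5], [0, 0, 0, 0, 0, 0, 1], [0, 0, 0, 0, 0, 0, 1], [0, 0, 0, 0, 0, 0, 1], [0, 0, 0, 0, 0, 0, 1], [0, 0, 0, 0, 0, 0, 1], [0, 0, -0.1, 0, 0, 0, 1], [0, 0, -0.2, 0, 0, 0, 1], [0, 0, -0.3, 0, 0, 0, 1], [0, 0, -0.3, 0, 0, 0, 1], [0, 0, -0.3, 0, 0, 0, 1], [0, 0, 0, 0, 0, 0, 1]]
  ]
}}

```text
time: 21.85
tcp_pos: [516.7, 283.1, 279.9]
eef_rot: [0.656, 0.755, 0.004, 0.002]
ft_force: [-0.0, 1.0, -0.8]
width: 85.9
grip_force: 0.0
```

Run:
```python
from h import *
i=bot.grab_frame("wrist")[:,:,::-1];j=bot.grab_frame("scene")[:,:,::-1]
j=cv2.resize(j[100:205,230:370],None,fx=2.8,fy=2.8,interpolation=cv2.INTER_CUBIC)
i=cv2.resize(i,(392,294));cv2.imwrite("pics/w4.png",np.hstack([i,j]))
s=bot.sense();p=s["tcp_pos"];Rt=R.from_quat(s["eef_rot"]).as_matrix();print(s["time"],p,s["width"])
# push: tool down, fingers shut, tool y square to push dir? keep closing line across push (tool y || bin y)
yaw=-.185;c,sn=np.cos(yaw),np.sin(yaw);B=np.array([[c,-sn,0],[sn,c,0],[0,0,1]])
bc=np.array([515.6,-182.1,0])
for ax in (-1,1):
    Rg=np.c_[B@[ax,0,0],B@[0,-ax,0],[0,0,-1.]]
    print(ax,"rot",R.from_matrix(Rt.T@Rg).as_rotvec()/np.pi)
    print("hover",bc+B@[-110,0,0],"shift now-frame",Rt.T@(bc+B@[-110,0,240]-p)/100)
```

```text
21.95 [515.28701699 282.53513749 275.48967754] 85.20187029650074
-1 rot [ 6.65101804e-04  2.44454444e-04 -3.96316699e-01]
hover [ 407.47701243 -161.86588131    0.        ] shift now-frame [-4.24905102 -1.69149333  0.34913279]
1 rot [ 2.67258541e-04 -7.27146274e-04  6.03682901e-01]
hover [ 407.47701243 -161.86588131    0.        ] shift now-frame [-4.24905102 -1.69149333  0.34913279]
```

View pics/w4.png

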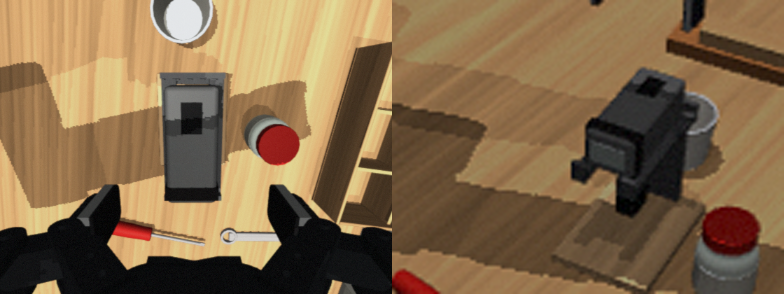

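>>> {"fn": "jog_arm", "kwargs": {
  "plan": [
    [[-0.2, -0.08, 0, 0, 0, 0, -1], [-0.4, -0.16, 0, 0, 0, 0, -1], [-0.4, -0.16, 0, 0, 0, 0, -1], [-0.4, -0.16, 0, 0, 0, 0, -1], [-0.4, -0.16, 0, 0, 0, 0, -1], [-0.4, -0.16, 0, 0, 0, 0, -1], [-0.4, -0.16, 0, 0, 0, 0, -1], [-0.4, -0.16, 0, 0, 0, 0, -1], [-0.4, -0.16, 0, 0, 0, 0, -1], [-0.4, -0.16, 0, 0, 0, 0, -1], [-0.3, -0.12, 0, 0, 0, 0, -1], [-0.15, -0.05, 0, 0, 0, 0, -1]]
  ]
}}

```text
time: 23.15
tcp_pos: [405.6, -164.1, 273.0]
eef_rot: [0.657, 0.754, -0.001, -0.001]
ft_force: [-0.7, 0.2, -0.5]
width: 0.2
grip_force: 0.0
```

>>> {"fn": "jog_arm", "kwargs": {
  "plan": [
    [[0, 0, 0, 0, 0, -0.044, -1], [0, 0, 0, 0, 0, -0.044, -1], [0, 0, 0, 0, 0, -0.044, -1], [0, 0, 0, 0, 0, -0.044, -1], [0, 0, 0, 0, 0, -0.044, -1], [0, 0, 0, 0, 0, -0.044, -1], [0, 0, 0, 0, 0, -0.044, -1], [0, 0, 0, 0, 0, -0.044, -1], [0, 0, 0, 0, 0, -0.044, -1]]
  ]
}}

```text
time: 24.05
tcp_pos: [406.3, -161.7, 273.0]
eef_rot: [0.09, 0.996, 0.001, -0.001]
ft_force: [0.5, 0.3, 0.6]
width: 0.1
grip_force: 0.0
```

>>> {"fn": "jog_arm", "kwargs": {
  "plan": [
    [[0, 0, 0, 0, -0.0278, 0, -1], [0, 0, 0, 0, -0.0278, 0, -1], [0, 0, 0, 0, -0.0278, 0, -1], [0, 0, 0, 0, -0.0278, 0, -1], [0, 0, 0, 0, -0.0278, 0, -1], [0, 0, 0, 0, -0.0278, 0, -1], [0, 0, 0, 0, -0.0278, 0, -1], [0, 0, 0, 0, 0, 0, -1], [0, 0, 0, 0, 0, 0, -1]]
  ]
}}

```text
time: 24.95
tcp_pos: [406.3, -162.0, 273.5]
eef_rot: [0.089, 0.95, -0.028, 0.298]
ft_force: [-0.1, 0.4, 0.1]
width: -0.0
grip_force: 0.0
```

```bash
cat > push.py <<'E'
from h import *
s=bot.sense();p=s["tcp_pos"];Rt=R.from_quat(s["eef_rot"]).as_matrix();print(s["time"],p,s["width"],s["qpos"].round(2),s["ft_force"])
yaw=-.185;c,sn=np.cos(yaw),np.sin(yaw);B=np.array([[c,-sn,0],[sn,c,0],[0,0,1]])
bc=np.array([515.6,-182.1,0]);a=np.radians(35)
Rg=B@np.array([[-np.cos(a),0,np.sin(a)],[0,1,0],[-np.sin(a),0,-np.cos(a)]])
print("rot",R.from_matrix(Rt.T@Rg).as_rotvec()/np.pi)
print("to start",Rt.T@(bc+B@[-105,0,116]-p)/100,"bin-frame tcp",B.T@(p-bc),"F bin",B.T@s["ft_force"])
print("10mm along bin x",Rt.T@B@[.1,0,0])
E
python3 - <<'E'
from push import *
t=bot.grab_frame("scene")[:,:,::-1];cv2.imwrite("pics/s5.png",t)
E
```

```text
24.95 [ 406.31011428 -162.00349275  273.50126407] -0.037512166072720815 [-0.78 -0.41 -0.74  0.71  0.33 -0.5 ] [-0.08164524  0.44002029  0.1121245 ]
rot [-0.00030453 -0.00076632 -0.00058094]
to start [0.85005741 0.00321367 1.3273344 ] bin-frame tcp [-111.12167334   -0.34991014  273.50126407] F bin [-0.16119227  0.41749353  0.1121245 ]
10mm along bin x [-0.08205287  0.00020441  0.05716017]
```

>>> {"fn": "jog_arm", "kwargs": {
  "plan": [
    [[0.17, 0, 0.265, 0, 0, 0, -1], [0.17, 0, 0.265, 0, 0, 0, -1], [0.17, 0, 0.265, 0, 0, 0, -1], [0.17, 0, 0.265, 0, 0, 0, -1], [0.12, 0, 0.19, 0, 0, 0, -1], [0.05, 0, 0.077, 0, 0, 0, -1], [0, 0, 0, 0, 0, 0, -1], [0, 0, 0, 0, 0, 0, -1]]
  ]
}}

```text
time: 25.8
tcp_pos: [418.5, -167.3, 124.1]
eef_rot: [0.088, 0.951, -0.026, 0.295]
ft_force: [0.5, -0.6, 1.2]
width: -0.2
grip_force: 0.0
```

Run:
```python
from push import *
t=bot.grab_frame("scene")[:,:,::-1];cv2.imwrite("pics/s6.png",cv2.resize(t[150:390,60:380],None,fx=2.4,fy=2.4,interpolation=cv2.INTER_CUBIC))
```

```text
25.8 [ 418.45776336 -167.34071958  124.12269412] -0.16455404362618725 [-0.76 -0.2  -1.02  0.23  0.32 -0.49] [ 0.49930285 -0.57992659  1.1702844 ]
rot [ 0.00109188 -0.00306026 -0.00011983]
to start [0.10203859 0.03348067 0.02862874] bin-frame tcp [-98.19954433  -3.36154593 124.12269412] F bin [ 0.59745835 -0.47818584  1.1702844 ]
10mm along bin x [-0.08246288 -0.00016446  0.05656718]
```

View pics/s6.png

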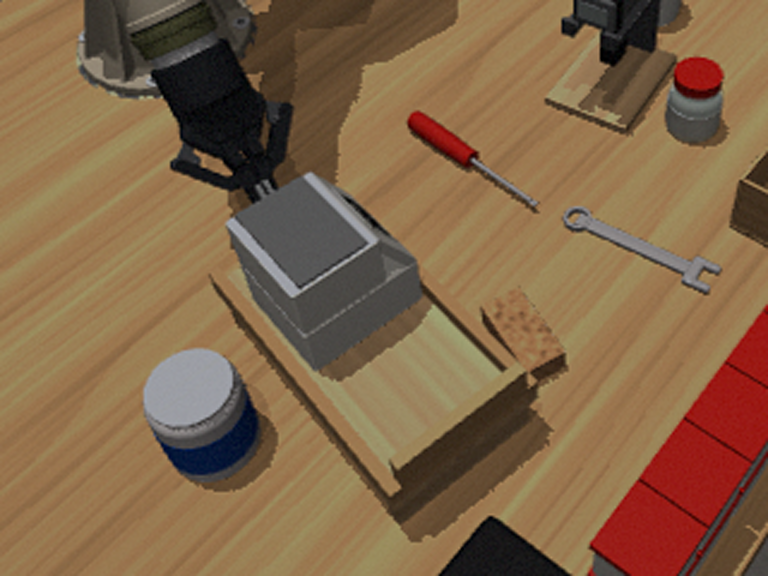

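>>> {"fn": "jog_arm", "kwargs": {
  "plan": [
    [[-0.041, 0.033, 0.028, 0, 0, 0, -1], [-0.024, 0, 0.053, 0, 0, 0, -1], [-0.024, 0, 0.053, 0, 0, 0, -1], [-0.041, 0, 0.028, 0, 0, 0, -1], [-0.041, 0, 0.028, 0, 0, 0, -1], [-0.041, 0, 0.028, 0, 0, 0, -1], [-0.041, 0, 0.028, 0, 0, 0, -1], [-0.041, 0, 0.028, 0, 0, 0, -1]]
  ]
}}

```text
time: 26.65
tcp_pos: [457.2, -170.8, 117.2]
eef_rot: [0.088, 0.951, -0.026, 0.294]
ft_force: [-7.4, 1.2, 4.8]
width: -0.2
grip_force: 3.6
```

```bash
python3 push.py
```

```text
26.65 [ 457.16637136 -170.83663509  117.19117745] -0.20334638428566018 [-0.69 -0.11 -0.98  0.16  0.28 -0.42] [-7.40380758  1.15416475  4.7764635 ]
rot [ 0.00095606 -0.00347786 -0.00042276]
to start [ 0.38219531 -0.00298269 -0.24701986] bin-frame tcp [-59.50838878   0.32250624 117.19117745] F bin [-7.48977547 -0.22743437  4.7764635 ]
10mm along bin x [-8.25370338e-02 -6.17203012e-05  5.64591378e-02]
```

>>> {"fn": "jog_arm", "kwargs": {
  "plan": [
    [[-0.041, 0, 0.028, 0, 0, 0, -1], [-0.041, 0, 0.028, 0, 0, 0, -1], [-0.041, 0, 0.028, 0, 0, 0, -1], [-0.041, 0, 0.028, 0, 0, 0, -1], [-0.041, 0, 0.028, 0, 0, 0, -1], [-0.041, 0, 0.028, 0, 0, 0, -1], [-0.041, 0, 0.028, 0, 0, 0, -1], [-0.041, 0, 0.028, 0, 0, 0, -1], [-0.041, 0, 0.028, 0, 0, 0, -1], [-0.041, 0, 0.028, 0, 0, 0, -1]]
  ]
}}

```text
time: 27.65
tcp_pos: [505.9, -179.8, 117.2]
eef_rot: [0.088, 0.951, -0.026, 0.294]
ft_force: [-6.2, 1.1, 4.0]
width: -0.2
grip_force: 3.5
```

Run:
```python
from push import *
C=cam("top");S=cam("scene")
t=bot.grab_frame("scene")[:,:,::-1];cv2.imwrite("pics/s7.png",t)
cv2.imwrite("pics/s7c.png",cv2.resize(t[190:370,130:330],None,fx=3,fy=3,interpolation=cv2.INTER_CUBIC))
```

```text
27.65 [ 505.85646448 -179.84079986  117.22735864] -0.1984551598708455 [-0.62 -0.01 -0.89  0.13  0.24 -0.37] [-6.18565857  1.13789795  4.04345469]
rot [ 0.00099236 -0.00352836 -0.00044871]
to start [ 0.79116795 -0.00374078 -0.52615986] bin-frame tcp [ -9.9928463    0.42836013 117.22735864] F bin [-6.28942042 -0.01934931  4.04345469]
10mm along bin x [-8.25459922e-02 -6.14799475e-05  5.64460397e-02]
```

View pics/s7c.png

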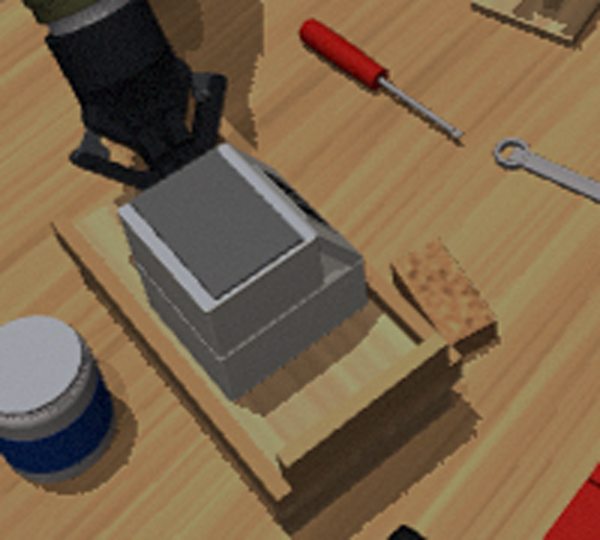

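>>> {"fn": "jog_arm", "kwargs": {
  "plan": [
    [[-0.041, 0, 0.028, 0, 0, 0, -1], [-0.041, 0, 0.028, 0, 0, 0, -1], [-0.041, 0, 0.028, 0, 0, 0, -1], [-0.041, 0, 0.028, 0, 0, 0, -1], [-0.041, 0, 0.028, 0, 0, 0, -1]]
  ]
}}

```text
time: 28.2
tcp_pos: [530.1, -184.3, 117.0]
eef_rot: [0.088, 0.951, -0.025, 0.294]
ft_force: [-6.0, 1.9, 3.2]
width: 0.1
grip_force: 2.8
```

>>> {"fn": "jog_arm", "kwargs": {
  "plan": [
    [[-0.025, 0, 0.017, 0, 0, 0, -1], [-0.025, 0, 0.017, 0, 0, 0, -1], [-0.025, 0, 0.017, 0, 0, 0, -1]]
  ]
}}

```text
time: 28.5
tcp_pos: [539.2, -186.0, 117.1]
eef_rot: [0.088, 0.951, -0.025, 0.294]
ft_force: [-2.6, 0.5, 0.0]
width: -0.0
grip_force: 1.7
```

>>> {"fn": "jog_arm", "kwargs": {
  "plan": [
    [[-0.025, 0, 0.017, 0, 0, 0, -1], [-0.025, 0, 0.017, 0, 0, 0, -1], [-0.025, 0, 0.017, 0, 0, 0, -1]]
  ]
}}

```text
time: 28.8
tcp_pos: [548.6, -187.9, 117.5]
eef_rot: [0.088, 0.951, -0.026, 0.295]
ft_force: [-3.1, -1.0, -0.9]
width: -0.0
grip_force: 1.4
```

>>> {"fn": "jog_arm", "kwargs": {
  "plan": [
    [[-0.017, 0, 0.011, 0, 0, 0, -1], [-0.017, 0, 0.011, 0, 0, 0, -1], [-0.017, 0, 0.011, 0, 0, 0, -1]]
  ]
}}

```text
time: 29.1
tcp_pos: [554.7, -189.1, 118.0]
eef_rot: [0.088, 0.951, -0.026, 0.295]
ft_force: [-3.3, 1.5, -1.1]
width: 0.0
grip_force: 1.4
```

>>> {"fn": "jog_arm", "kwargs": {
  "plan": [
    [[-0.017, 0, 0.011, 0, 0, 0, -1], [-0.017, 0, 0.011, 0, 0, 0, -1]]
  ]
}}

```text
time: 29.3
tcp_pos: [558.7, -189.9, 118.2]
eef_rot: [0.088, 0.951, -0.026, 0.295]
ft_force: [-3.0, -0.2, -1.5]
width: 0.3
grip_force: 1.4
```

>>> {"fn": "jog_arm", "kwargs": {
  "plan": [
    [[-0.017, 0, 0.011, 0, 0, 0, -1], [-0.017, 0, 0.011, 0, 0, 0, -1]]
  ]
}}

```text
time: 29.5
tcp_pos: [562.7, -190.6, 118.3]
eef_rot: [0.088, 0.951, -0.026, 0.295]
ft_force: [-2.6, 0.3, -1.0]
width: -0.1
grip_force: 1.4
```

>>> {"fn": "jog_arm", "kwargs": {
  "plan": [
    [[-0.017, 0, 0.011, 0, 0, 0, -1], [-0.017, 0, 0.011, 0, 0, 0, -1]]
  ]
}}

```text
time: 29.7
tcp_pos: [566.7, -191.4, 118.4]
eef_rot: [0.088, 0.951, -0.026, 0.295]
ft_force: [-3.1, -0.2, -1.9]
width: 0.1
grip_force: 1.4
```

>>> {"fn": "jog_arm", "kwargs": {
  "plan": [
    [[-0.017, 0, 0.011, 0, 0, 0, -1], [-0.017, 0, 0.011, 0, 0, 0, -1]]
  ]
}}

```text
time: 29.9
tcp_pos: [570.7, -192.1, 118.5]
eef_rot: [0.088, 0.951, -0.026, 0.295]
ft_force: [-3.3, -0.0, -1.0]
width: 0.0
grip_force: 1.4
```

>>> {"fn": "jog_arm", "kwargs": {
  "plan": [
    [[-0.017, 0, 0.011, 0, 0, 0, -1], [-0.017, 0, 0.011, 0, 0, 0, -1]]
  ]
}}

```text
time: 30.1
tcp_pos: [574.6, -192.8, 118.6]
eef_rot: [0.088, 0.951, -0.026, 0.295]
ft_force: [-3.0, 0.7, -1.2]
width: 0.0
grip_force: 1.4
```

>>> {"fn": "jog_arm", "kwargs": {
  "plan": [
    [[-0.017, 0, 0.011, 0, 0, 0, -1], [-0.017, 0, 0.011, 0, 0, 0, -1]]
  ]
}}

```text
time: 30.3
tcp_pos: [578.4, -193.6, 118.6]
eef_rot: [0.088, 0.951, -0.026, 0.295]
ft_force: [-8.3, -1.6, -0.4]
width: -0.1
grip_force: 4.1
```

```bash
python3 push.py
```

```text
30.3 [ 578.42270661 -193.64371433  118.63600809] -0.10138093969048328 [-0.55  0.12 -0.75  0.13  0.21 -0.31] [-8.30117315 -1.64917796 -0.44279146]
rot [ 0.00086718 -0.00309154 -0.00027505]
to start [ 1.40758608e+00 -7.43701521e-04 -9.33406497e-01] bin-frame tcp [ 63.87414193   0.20928383 118.63600809] F bin [-7.85616344 -3.14800883 -0.44279146]
10mm along bin x [-8.24684456e-02 -8.41530491e-05  5.65592468e-02]
```

>>> {"fn": "jog_arm", "kwargs": {
  "plan": [
    [[-0.012, 0, 0.008, 0, 0, 0, -1], [0, 0, 0, 0, 0, 0, -1]]
  ]
}}

```text
time: 30.5
tcp_pos: [578.4, -194.0, 117.5]
eef_rot: [0.089, 0.951, -0.026, 0.293]
ft_force: [-6.9, -0.4, -2.1]
width: 0.2
grip_force: 3.4
```

>>> {"fn": "jog_arm", "kwargs": {
  "plan": [
    [[-0.008, 0, 0.006, 0, 0, 0, -1], [0, 0, 0, 0, 0, 0, -1]]
  ]
}}

```text
time: 30.7
tcp_pos: [578.6, -194.2, 117.1]
eef_rot: [0.089, 0.952, -0.026, 0.293]
ft_force: [-11.7, -0.9, 1.6]
width: -0.1
grip_force: 5.6
```

>>> {"fn": "jog_arm", "kwargs": {
  "plan": [
    [[0.04, 0, -0.028, 0, 0, 0, -1], [0.16, 0, -0.11, 0, 0, 0, -1], [0.25, 0, -0.17, 0, 0, 0, -1], [0.25, 0, -0.17, 0, 0, 0, -1], [-0.17, 0, -0.25, 0, 0, 0, -1], [-0.23, 0, -0.33, 0, 0, 0, -1], [-0.23, 0, -0.33, 0, 0, 0, -1], [-0.17, 0, -0.25, 0, 0, 0, -1], [0, 0, 0, 0, 0, 0, -1], [0, 0, 0, 0, 0, 0, -1]]
  ]
}}

```text
time: 31.7
tcp_pos: [499.0, -179.7, 261.9]
eef_rot: [0.088, 0.95, -0.027, 0.297]
ft_force: [-0.1, -0.3, 0.4]
width: -0.1
grip_force: 0.0
```

Run:
```python
from h import *
# numeric check: white-bin/label darkness compare of the scene at s7 and now; gap of plywood colour between bin and stop
t=bot.grab_frame("scene").astype(int);C=cam("scene")
yaw=-.185;c,sn=np.cos(yaw),np.sin(yaw);B=np.array([[c,-sn,0],[sn,c,0],[0,0,1]]);bc=np.array([515.6,-182.1,0])
# bin top (grey) centroid: expected at rack travel 138
g=(abs(t[...,0]-t[...,2])<14)&(t.sum(2)>180)&(t.sum(2)<480)
n,l,st,ce=cv2.connectedComponentsWithStats(g.astype(np.uint8))
k=[i for i in range(1,n) if 300<st[i][4]<6000 and 120<ce[i][0]<330 and 190<ce[i][1]<370]
for i in k: print(st[i],ce[i])
for d in(130,138): print(proj(C,np.array([B@[d-0,-18,0]+bc+[0,0,183],B@[d+55,0,0]+bc+[0,0,110],B@[d+55,-62,0]+bc+[0,0,183]])).round(1))
s=bot.sense();print(s["time"],s["tcp_pos"],s["ft_force"])
# pixel line from bin top's front edge across the stop
for d in range(130,230,6):
    u=proj(C,[B@[d,-18,0]+bc+[0,0,183 if d<193 else 110]])[0].round().astype(int);print(d,u,t[u[1],u[0]])
```

```text
[295 236  65  36 406] [328.44581281 253.30049261]
[ 189  259   84   83 3519] [227.7445297  298.34697357]
[120 299  41  38 424] [142.87971698 325.18632075]
[[221.  283.4]
 [248.7 316. ]
 [219.1 316.2]]
[[223.4 286.1]
 [251.2 318.7]
 [221.7 319.2]]
31.75 [ 498.09905271 -179.05966743  259.90259396] [ 0.12678636  0.86919035 -0.90884315]
130 [221 283] [90 88 89]
136 [223 285] [90 88 89]
142 [225 287] [91 90 91]
148 [227 289] [89 87 89]
154 [228 291] [86 86 88]
160 [230 293] [90 88 88]
166 [232 295] [91 89 90]
172 [234 297] [88 88 90]
178 [236 300] [88 87 87]
184 [238 302] [90 89 89]
190 [240 304] [109 110 112]
196 [245 325] [107  81  54]
202 [247 327] [107  79  54]
208 [249 329] [56 39 25]
214 [251 331] [57 42 28]
220 [253 334] [61 45 28]
226 [255 336] [55 43 29]
```

```bash
python3 -c "
from workcell import bot
print(bot.job_done())"
```

```text
the job is handed in; nothing more can be done
None
```

I scanned the label (held about 3 s at 10 cm), hung the scanner back in its holder and let go, then pushed the bin until it stopped firmly against the end stop, and handed the job in at about 32 s; I viewed 12 pictures against the limit of 10, and the bin's final position was checked only by force and pixel values.

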